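# Load the receiver hub's battery and slide its cover shut until it clicks

## Task

Put the battery pack flat into the open bay of the tracking receiver hub, then slide the hub's cover shut along its rails until its tab clicks past the ledge and the cover stays fully shut by itself. Push gently, with no more than about 15 N, never ramming the cover into its end stop, and leave the mug, the eraser and the little tracking stand where they are.

Things in the scene. Friction and masses are not known exactly. Their poses are not given: they have to be found in the camera images.
- hub: Grey receiver hub, fixed to the table: 290 (its x) x 110 (y) x 45 mm high to its deck. Origin: centre of its underside, on the table. +x is the closing direction of the cover, z up. Two rails run along x at y = +-50 mm, lips 55 mm above the table; they guide the cover with 1.5 mm of play on all sides.
- bay (a point): Centre of the floor of the hub's one open bay, 5 mm above the table, at x = +30 mm from the hub's origin; axes as the hub's. The bay is 72 (x) x 66 (y) mm and 40 mm deep, open at the top.
- catch_end (a point): Point on the hub's deck at x = +95 mm, amid the catch unit (12 mm high): a ramped steel ledge 6 mm high in the middle, two sprung brass plungers beside it, two black end stops outside. The unit is set up to 30 mm deeper (+x) from hub to hub; this point does not show how much, so the shut position must be felt.
- cover: White cover, loose in the hub's rails: 97 (y) x 5 mm, from 72 mm behind to 42 mm ahead of its origin along x, about 80 g. The origin lies on its underside, on the deck 45 mm above the table; axes as the hub's. At the start it is open, origin at x = -90 to -76 mm in the hub's frame; latched shut it rests somewhere between x = +33 and +63 mm, as the catch unit is set.
- tab_tip (a point): Tip of the cover's springy tab, 67 mm ahead (+x) of the cover's origin; 18 mm wide, a tooth below. Near the end the tooth climbs the ledge while the plungers push back: 5 to 9 N in all. Then it drops behind the ledge with a click (the force falls by half or more); the end stops come 2.5 mm later. Let go before the click, the plungers push the cover back some 7 mm.
- ridge (a point): Centre of the upright ridge by which the cover is moved: 10 mm thick (along x), 46 mm wide (y), from 5 to 27 mm above the cover's underside. This point is 16 mm above the cover's underside (61 mm above the table), at x = -20 mm from the cover's origin; axes as the cover's.
- pack_rib (a point): Centre of the grip rib on the black battery pack (loose, 100 to 210 g, at first flat on the table). Pack body 62 (its x) x 56 (y) x 22 mm high; rib 36 (x) x 12 (y) mm, 14 mm high on top of it. This point is 29 mm above the pack's underside; x along pack and rib, z up. It goes into the bay with its length along the hub's x, either way round.
- mug_mid (a point): Middle of a white mug with a handle, 72 mm across, 75 mm high; a bystander.
- eraser_mid (a point): Middle of a whiteboard eraser, 110 x 45 x 26 mm, lying beside the hub; a bystander.
- target_mid (a point): Middle of a small black stand, 50 x 50 mm, 45 mm high with a grey tracking ball on a stem, beside the hub; a bystander.
There are look-alikes about, which are no part of the job. What is shaped like the part that bears pack_rib but orange or turquoise is not meant.

How it is judged:
By the outcome, as a careful person would: the job done as asked, in the order asked, and still so for the second after the job is handed in, with the robot touching nothing.
It also fails if it takes over 69 s, if anything falls off the work surface, if the arm or the gripper's body presses on something with over 40 N, if the wrist force passes 120 N, or if a joint passes its speed limit or range.

## Robot

A 7-joint arm with a two-finger parallel gripper is mounted at the origin on the work surface. World frame = base frame: x ahead of the robot, y to its left, z up, the work surface at z = 0. Lengths are in m, angles in rad, forces in N, time in s.
With the tool pointing down it reaches from about 0.35 to 0.9 m from the base axis. Payload 8.1 kg.
Tool frame: the origin (TCP) lies at the very end of the fingers, on their centre line; the grasp point (between the pads) lies 19 mm behind it; z points along the fingers, y is the line along which they close (so a half turn about z gives the same grasp; the last joint's range is limited). The gripper opens to 92 mm and grips with 3 to 60 N. Pads are 19 mm wide; open, the fingers measure 130 mm over their backs; the gripper's body (75 mm by 190 mm) begins 47 mm behind the grasp point.
Start: joints at [-1.241, 0.434, 0.025, 1.573, -0.012, 1.134, -0.075], TCP at [0.262, 0.567, 0.227] pointing down, gripper open.
Joint ranges: [-2.62, 2.62], [-0.44, 2.09], [-1.27, 1.32], [0.08, 2.57], [-1.32, 4.46], [0.12, 2], [-2.74, 2.74]. Speed limits (rad/s): [2.22, 2.22, 3.01, 3.01, 3.14, 3.14, 3.14].

## Interface

Orientations are given as a rotation vector (axis times angle).
In Python, from cell import readout, cams, job gives the robot as it stands.
- The arm moves only by the tool drive_tool, never from a script. Its argument "commands" is a list of rows, each a list of 3 entries, a list of its own where there are three numbers: the turn, a rotation vector about the tool's x, y, z in rad, then the shift along the tool's x, y, z in cm, then the gripper's target within -1 to 1 (fully open at 1, half-way at 0, shut at -1). A call has 1 to 20 rows; each row is the pose to reach, as a shift and turn from the pose commanded when the call began, along the tool's axes at that moment; what a row does not reach only later rows make up. A row lasts 1/12 s, in which the tool goes at most 41.7 mm and 7.16 degrees, less where a joint would pass 70% of its speed; a pose out of reach is approached as far as the arm can. A call with a gripper value outside its range is refused whole. The fingers move at their own pace and stop on an object; "newtons" is the grip in N (left out, the last holds). Time passes only in rows, so rows that repeat a pose let the fingers close. It gives the time, the measured TCP pose, the force, the opening and the grip force at its end, in the units of the state.
- readout.observe(): the state, without advancing time (a new reading comes with each control period).
- cams.get_image(name): name is "scene" or "top" or "wrist"; returns the picture (480x640x3 uint8, blue, green, red); there is no depth.
- cams.camera_info(name): a dict with "camera_matrix" (3x3 intrinsics, pixels), "k1" (the pictures are not rectified: a ray, as slopes to the right and down, at radius r is drawn at 1 + k1 r^2 times it, then the intrinsics apply), "R" (3x3) and "t" (3): a world point X has camera coordinates R X + t. Camera axes: x right, y down, z forward; pixel columns grow to the right and rows downward; lengths in m; the calibration is good to about 2 mm. A picture is of the moment at which its call begins: read the wrist's pose just before it. camera_info takes no time and is no camera call; for the wrist camera it gives the pose at the moment of the call.
- job.sign_off(): hands the job in; it is judged then, once.
The state is a dict: "clock": time; "joints": joint angles; "dq": joint speeds; "joint_efforts": joint torques, N m; "position": TCP position; "ee_rot": TCP orientation; "force": force on the tool from outside, world axes, zero at the start; "ft_torque": the same for the moment, N m; "width": opening from 0.0 (shut) to 1.0 (fully open); "gripper_force": force on a finger pad.
Only numpy, scipy, OpenCV 4.12 (cv2) and the standard library are available. Lean on these libraries where they do the work, as an engineer would, in place of code of your own. Each camera call takes 0.05 s, during which the arm holds its last target. There are 200 camera calls.

## Working session

There is one attempt and no reset: what is moved stays moved. The work goes in short steps, Python scripts to look and compute and a tool call to move; the robot and the scene stay as the last step left them, time stands still between calls to the robot, and variables do not carry over. Pictures are saved under pics/ and viewed, at most 10 in all, crops included, and the job is handed in when it is done.

Besides the shell and the picture viewer there is one more tool, called by a JSON object that holds its "fn" and its "kwargs", one argument or row to a line. drive_tool: Moves the arm, as the interface text tells. Its arguments: {"type":"object","properties":{"commands":{"type":"array"},"newtons":{"type":"number"}},"required":["commands"]}

```bash
mkdir -p pics; cat > h.py <<'E'
import numpy as np,cv2
from cell import readout,cams,job
from scipy.spatial.transform import Rotation as Ro
def ray(name,px,info=None):
    i=info or cams.camera_info(name);K=np.array(i["camera_matrix"]);k1=i["k1"]
    px=np.atleast_2d(np.array(px,float))
    d=cv2.undistortPoints(px[:,None],K,np.array([k1,0,0,0.]))[:,0]
    R=np.array(i["R"]);t=np.array(i["t"])
    return -R.T@t,(np.c_[d,np.ones(len(d))])@R
def plane(name,px,z,info=None):
    o,d=ray(name,px,info);return o+d*((z-o[2])/d[:,2])[:,None]
def proj(name,X,info=None):
    i=info or cams.camera_info(name);c=np.atleast_2d(X)@np.array(i["R"]).T+np.array(i["t"])
    s=c[:,:2]/c[:,2:];s=s*(1+i["k1"]*(s**2).sum(1))[:,None]
    K=np.array(i["camera_matrix"]);return s@K[:2,:2].T+K[:2,2]
E
python3 - <<'E'
from h import *
print(readout.observe())
for n in("scene","top"):
    cv2.imwrite(f"pics/{n}0.png",cams.get_image(n));i=cams.camera_info(n);print(n,i)
E
```

```text
{'clock': 0.0, 'joints': array([-1.24062019,  0.43522189,  0.0249705 ,  1.57407499, -0.01160527,
        1.13397066, -0.07511702]), 'dq': array([ 0.00025348,  0.0007554 ,  0.00027563, -0.00038283, -0.0002301 ,
       -0.00015069,  0.00154383]), 'joint_efforts': array([ 3.04281617e-03, -6.67850375e+01,  9.87090357e-01, -3.14467156e+01,
       -6.02976093e-02,  4.27310925e-02,  1.58692537e-04]), 'position': array([0.2619622 , 0.56691057, 0.22595416]), 'ee_rot': array([-6.74600816e-01, -3.06810640e+00,  2.38297405e-03]), 'force': array([ 0.83298886, -0.06731068,  0.67041705]), 'ft_torque': array([-0.05652362, -0.01524125, -0.00624626]), 'gripper_force': 0.0, 'width': 0.9970755510961695}
scene {'camera_matrix': array([[513.13252717,   0.        , 322.55202893],
       [  0.        , 513.13252717, 239.10166505],
       [  0.        ,   0.        ,   1.        ]]), 'k1': -0.1402651703830625, 'R': array([[-0.45936542,  0.88788905, -0.02522792],
       [ 0.46808869,  0.21784063, -0.85641021],
       [-0.75490158, -0.40521413, -0.51567927]]), 't': array([ 0.12565239, -0.1951477 ,  1.34812164])}
top {'camera_matrix': array([[601.3687175 ,   0.        , 314.56848631],
       [  0.        , 601.3687175 , 241.57975594],
       [  0.        ,   0.        ,   1.        ]]), 'k1': -0.056816890598601656, 'R': array([[ 0.0242633 , -0.99965173,  0.0103781 ],
       [-0.98757696, -0.02557981, -0.15504008],
       [ 0.15525155, -0.00648739, -0.98785367]]), 't': array([0.09771848, 0.50280609, 1.16748159])}
```

View pics/top0.png

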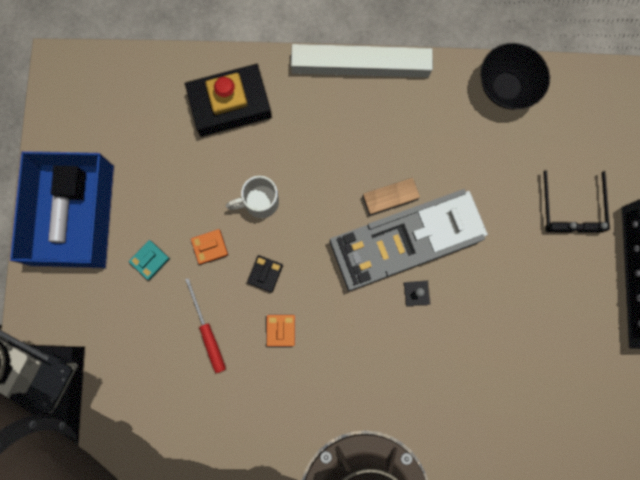

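View pics/scene0.png

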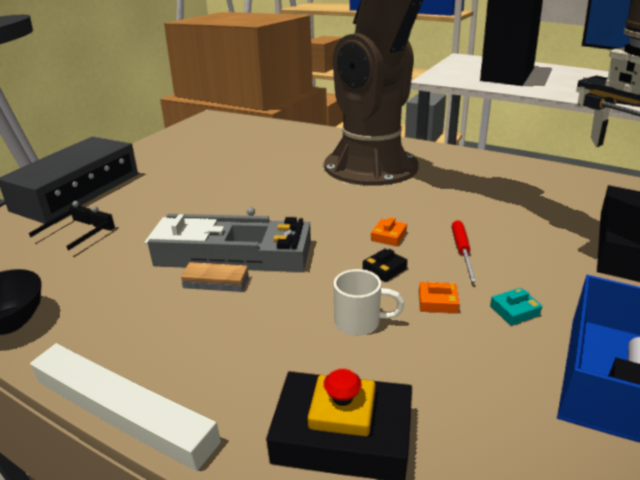

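Top view: the hub is at about (408,240) with its closing direction to the left. The cover ridge is at (456,221), the mug at (259,198), the eraser at (391,196) and the stand at (417,293). Candidates for the pack are black (265,273), orange (209,247), orange (281,330) and turquoise (149,260). I choose the black one and check it in a close crop.

```bash
python3 - <<'E'
from h import *
im=cv2.imread("pics/top0.png")
c=cv2.resize(im[165:315,235:495],None,fx=3,fy=3,interpolation=cv2.INTER_CUBIC);cv2.imwrite("pics/crop1.png",c)
hsv=cv2.cvtColor(im,cv2.COLOR_BGR2HSV)
# white cover
def big(mask,box):
    m=np.zeros_like(mask);x0,y0,x1,y1=box;m[y0:y1,x0:x1]=mask[y0:y1,x0:x1]
    cs,_=cv2.findContours(m,cv2.RETR_EXTERNAL,cv2.CHAIN_APPROX_NONE);return max(cs,key=cv2.contourArea)
def rect(c,z):
    P=plane("top",c.reshape(-1,2),z)[:,:2]
    r=cv2.minAreaRect((P*1000).astype(np.float32));return r
pk=big(((hsv[...,2]<70)|((hsv[...,0]>12)&(hsv[...,0]<30)&(hsv[...,1]>150))).astype(np.uint8)*255,(240,248,292,300))
print("pack",cv2.minAreaRect(pk),rect(pk,.022))
cv=big(((hsv[...,2]>150)&(hsv[...,1]<40)).astype(np.uint8)*255,(405,185,500,260))
print("cover",cv2.minAreaRect(cv),rect(cv,.05))
hb=big(((hsv[...,1]<60)).astype(np.uint8)*255,(320,180,500,300))
print("hub",cv2.minAreaRect(hb),rect(hb,.05))
g=((hsv[...,0]>12)&(hsv[...,0]<30)&(hsv[...,1]>150)&(hsv[...,2]>130)).astype(np.uint8)
n,l,s,ce=cv2.connectedComponentsWithStats(g)
for k in range(1,n):
    if s[k,4]>8: print(s[k],ce[k])
E
```

```text
pack ((264.44830322265625, 273.8793029785156), (26.740127563476562, 30.639728546142578), 21.801406860351562) ((434.2853698730469, 209.61676025390625), (54.215171813964844, 61.390174865722656), 70.36490631103516)
cover ((447.41326904296875, 224.8990936279297), (49.01192092895508, 68.06977844238281), 67.7509765625) ((541.5848388671875, -154.61837768554688), (99.23176574707031, 139.450927734375), 21.725406646728516)
hub ((408.0821838378906, 238.21920776367188), (58.75466537475586, 154.0261688232422), 69.44395446777344) ((510.8079528808594, -77.288330078125), (117.55029296875, 311.66412353515625), 21.92411231994629)
[207  74  39  37 585] [227.41196581  93.76923077]
[193 237  10  10  40] [196.8  241.85]
[198 252   8  10  40] [201.375 256.45 ]
[268 316  26  29 278] [284.41007194 327.35971223]
```

View pics/crop1.png

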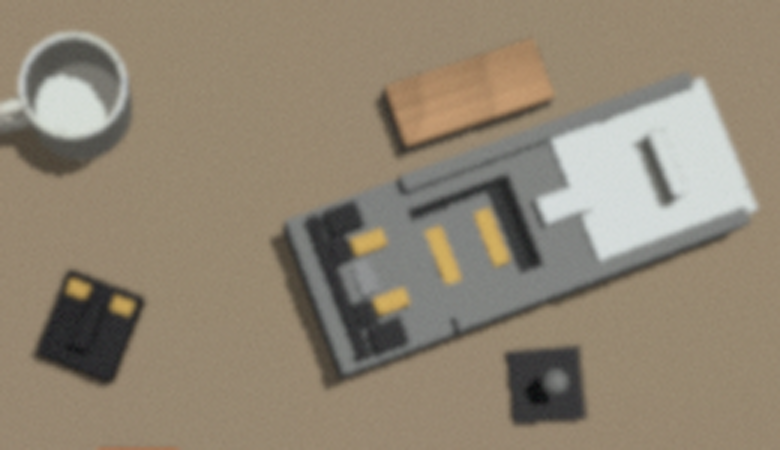

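The crop confirms the choice: a black body with a dark rib and two gold contacts at (265,273), measuring 54x61 mm. The hub's left end has corners at crop (287,222) and (343,375), and the bay's right rim runs from (508,178) to (540,268).

```bash
python3 - <<'E'
from h import *
f=lambda *p: np.array(p,float)/3+[235,165]-0.33
e=plane("top",f((287,222),(343,375)),.045);b=plane("top",f((508,178),(540,268)),.045)
print(e,np.linalg.norm(e[0]-e[1]),b,np.linalg.norm(b[0]-b[1]))
a=np.radians(111.8);x=np.array([np.cos(a),np.sin(a),0]);y=np.array([-x[1],x[0],0])
print("hub from end",e.mean(0)-.145*x,"from bay",b.mean(0)+.006*x, "bay y from end",e.mean(0)@y,"from rim",b.mean(0)@y)
t=plane("top",f((540,206)),.05)[0];r=plane("top",f((668,165)),.072)[0];print("tab tip",t,"ridge",r,(t-r)@x)
r=plane("top",f((645,152),(683,196)),.072)
print("pack",plane("top",f((91,325)),.022), "rib", plane("top",f((90,323)),.036))
s=readout.observe();R=Ro.from_rotvec(s["ee_rot"]).as_matrix();print(R)
E
```

```text
[[0.50590513 0.07899433 0.045     ]
 [0.4049691  0.04009728 0.045     ]] 0.10817144515779442 [[ 0.53961667 -0.06852139  0.045     ]
 [ 0.47929511 -0.08995515  0.045     ]] 0.06401638007773491
hub from end [ 0.50928545 -0.07508464  0.045     ] from bay [ 0.50722768 -0.07366736  0.045     ] bay y from end -0.44498030449121245 from rim -0.4435960274903646
tab tip [ 0.52026475 -0.08914228  0.05      ] ridge [ 0.54598783 -0.1699415   0.072     ] 0.08457365546144918
pack [[0.43610732 0.20855713 0.022     ]] rib [[0.43599695 0.20822232 0.036     ]]
[[-9.07783982e-01  4.19437743e-01 -4.70884944e-04]
 [ 4.19437985e-01  9.07782997e-01 -1.34412859e-03]
 [-1.36316915e-04 -1.41768543e-03 -9.99998986e-01]]
```

{"fn": "drive_tool", "kwargs": {
  "commands": [
    [[0,0,-0.09],[-30.7,-25.2,4.5],0],
    [[0,0,-0.09],[-30.7,-25.2,4.5],0],
    [[0,0,-0.09],[-30.7,-25.2,4.5],0],
    [[0,0,-0.09],[-30.7,-25.2,4.5],0],
    [[0,0,-0.09],[-30.7,-25.2,4.5],0],
    [[0,0,-0.09],[-30.7,-25.2,4.5],0],
    [[0,0,-0.09],[-30.7,-25.2,4.5],0],
    [[0,0,-0.09],[-30.7,-25.2,4.5],0],
    [[0,0,-0.09],[-30.7,-25.2,4.5],0],
    [[0,0,-0.09],[-30.7,-25.2,4.5],0],
    [[0,0,-0.09],[-30.7,-25.2,4.5],0],
    [[0,0,-0.09],[-30.7,-25.2,4.5],0],
    [[0,0,-0.09],[-30.7,-25.2,4.5],0],
    [[0,0,-0.09],[-30.7,-25.2,4.5],0]
  ]
}}

```text
clock: 1.27
position: [0.4345, 0.2112, 0.1817]
ee_rot: [-0.533, -3.096, -0.001]
force: [0.3, 0.9, 1.0]
width: 0.499
gripper_force: 0.0
```

```bash
python3 - <<'E'
from h import *
s=readout.observe();print(s["clock"],s["position"],s["force"],np.degrees(np.linalg.norm(s["dq"])))
i=cams.camera_info("wrist");im=cams.get_image("wrist");cv2.imwrite("pics/w1.png",im);np.save("w1.npy",i,allow_pickle=True)
print(proj("wrist",[[.435,.209,.036]],i))
E
```

```text
1.2667 [0.4345295  0.21123824 0.181722  ] [0.26184991 0.8809874  0.99982638] 0.5597451387491241
[[319.03091575 228.71968077]]
```

View pics/w1.png

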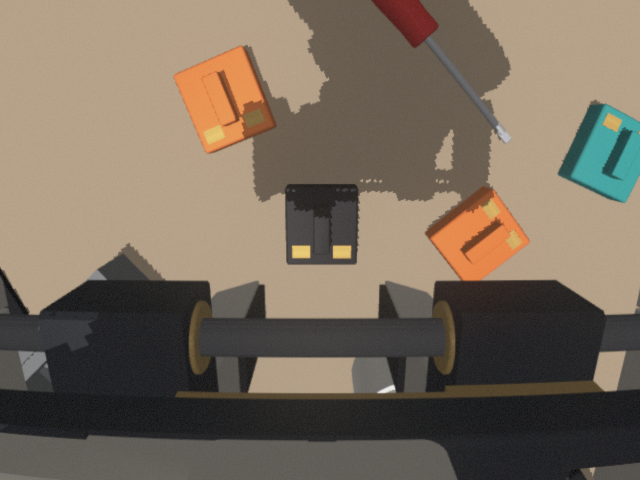

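The black pack lies at (322,224), square to the tool, with its rib at about (321,230).

```bash
python3 - <<'E'
from h import *
i=np.load("w1.npy",allow_pickle=True).item()
im=cv2.imread("pics/w1.png");m=(im.max(2)<60).astype(np.uint8);m[:175]=0;m[250:]=0;m[:,:270]=0;m[:,375:]=0
gold=(im[...,2]>150)&(im[...,0]<90)
m2=np.zeros_like(m);m2[178:268,275:370]=((im.max(2)<60)|gold)[178:268,275:370]
c=max(cv2.findContours(m2,0,1)[0],key=cv2.contourArea).reshape(-1,2)
print(cv2.boundingRect(c),cv2.minAreaRect((plane("wrist",c,.022,i)[:,:2]*1000).astype(np.float32)))
print(plane("wrist",[[322,224]],.022,i),plane("wrist",[[321,230]],.036,i))
s=readout.observe();R=Ro.from_rotvec(s["ee_rot"]).as_matrix();print(R[:2,:2])
print("toolx deg",np.degrees(np.arctan2(R[1,0],R[0,0])))
E
```

```text
(286, 184, 72, 65) ((429.5705261230469, 212.9651641845703), (54.29426956176758, 50.14154052734375), 70.42878723144531)
[[0.43517905 0.21129074 0.022     ]] [[0.43640502 0.21004855 0.036     ]]
[[-0.9426152   0.33388102]
 [ 0.33388092  0.94261517]]
toolx deg 160.49549729540414
```

{"fn": "drive_tool", "kwargs": {
  "commands": [
    [[0,0,0],[-0.1,0,4],-0.3],
    [[0,0,0],[-0.1,0,8],-0.3],
    [[0,0,0],[-0.1,0,12],-0.3],
    [[0,0,0],[-0.1,0,14],-0.3],
    [[0,0,0],[-0.1,0,15],-0.3],
    [[0,0,0],[-0.1,0,15.6],-0.3],
    [[0,0,0],[-0.1,0,15.6],-0.3],
    [[0,0,0],[-0.1,0,15.6],-1],
    [[0,0,0],[-0.1,0,15.6],-1],
    [[0,0,0],[-0.1,0,15.6],-1],
    [[0,0,0],[-0.1,0,15.6],-1],
    [[0,0,0],[-0.1,0,15.6],-1],
    [[0,0,0],[-0.1,0,15.6],-1],
    [[0,0,0],[-0.1,0,15.6],-1]
  ],
  "newtons": 25
}}

```text
clock: 2.48
position: [0.4368, 0.21, 0.0268]
ee_rot: [0.536, 3.094, 0.002]
force: [-1.4, 0.1, 8.3]
width: 0.127
gripper_force: 25.0
```

{"fn": "drive_tool", "kwargs": {
  "commands": [
    [[0,0,0],[0,0,-3],-1],
    [[0,0,0],[0,0,-6],-1],
    [[0,0,0],[0,0,-10],-1],
    [[0,0,0.1],[-2,-3,-13],-1],
    [[0,0,0.2],[-4,-6,-16],-1],
    [[0,0,0.3],[-6,-9,-16],-1],
    [[0,0,0.4],[-8,-12,-16],-1],
    [[0,0,0.5],[-10,-15,-16],-1],
    [[0,0,0.6],[-12,-18,-16],-1],
    [[0,0,0.7],[-14,-20,-16],-1],
    [[0,0,0.8],[-14.2,-22.2,-16],-1],
    [[0,0,0.85],[-14.2,-22.2,-16],-1],
    [[0,0,0.85],[-14.2,-22.2,-16],-1],
    [[0,0,0.85],[-14.2,-22.2,-16],-1],
    [[0,0,0.85],[-14.2,-22.2,-16],-1],
    [[0,0,0.85],[-14.2,-22.2,-16],-1]
  ]
}}

```text
clock: 3.82
position: [0.4952, -0.0463, 0.1858]
ee_rot: [-1.76, -2.602, -0.001]
force: [0.1, -0.1, -1.2]
width: 0.125
gripper_force: 25.0
```

```bash
python3 - <<'E'
from h import *
s=readout.observe();print(s["clock"],s["position"],s["force"],s["width"])
i=cams.camera_info("wrist");im=cams.get_image("wrist");cv2.imwrite("pics/w2.png",im);np.save("w2.npy",i,allow_pickle=True)
a=np.radians(111.8);x=np.array([np.cos(a),np.sin(a),0]);y=np.array([-x[1],x[0],0]);h=np.array([.508,-.0745,0])
print(proj("wrist",[h+.145*x+.055*k*y+[0,0,.045] for k in(-1,1)]+[h+.066*x+k*.033*y+[0,0,.045] for k in(-1,1)],i))
R=Ro.from_rotvec(s["ee_rot"]).as_matrix();print("toolx deg",np.degrees(np.arctan2(R[1,0],R[0,0])))
E
```

```text
3.8167 [ 0.49518865 -0.04626265  0.18577052] [ 0.06565713 -0.10294664 -1.15035679] 0.12503471926589343
[[404.34339939  64.32713012]
 [241.39888308  64.29158467]
 [369.32337394 180.78465359]
 [276.37516718 180.80777324]]
toolx deg 111.83814452753366
```

View pics/w2.png

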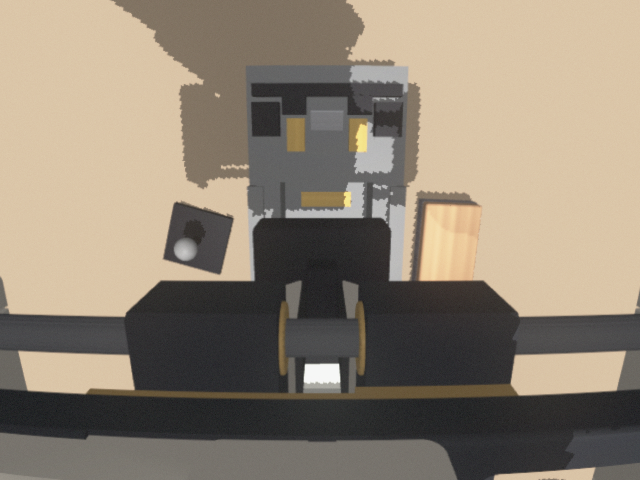

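The hub's end corners are at (247,67) and (408,67). The bay's far rim runs along row 183 between columns 282 and 370, and the held pack spans columns 254–390 with its front edge at row 219.

```bash
python3 - <<'E'
from h import *
i=np.load("w2.npy",allow_pickle=True).item()
a=np.radians(111.84);x=np.array([np.cos(a),np.sin(a),0]);y=np.array([-x[1],x[0],0])
t=np.array([.4952,-.0463,0]);B=np.c_[x,y]
f=lambda p,z:((plane("wrist",p,z,i)-t)@B*1000).round(1)
print("end",f([[247,67],[408,67]],.045));print("rim",f([[282,184],[370,184]],.045))
print("pack bottom? front",f([[254,225],[390,225],[322,219]],.181), f([[322,219]],.159))
E
```

```text
end [[112.3  49.8]
 [112.3 -59. ]]
rim [[ 32.8  27.6]
 [ 32.8 -35. ]]
pack bottom? front [[ 32.2  26.5]
 [ 32.1 -27.6]
 [ 34.5  -0.6]] [[30.1 -0.6]]
```

{"fn": "drive_tool", "kwargs": {
  "commands": [
    [[0,0,0],[-0.5,0.35,3],-1],
    [[0,0,0],[-0.5,0.35,6],-1],
    [[0,0,0],[-0.5,0.35,9],-1],
    [[0,0,0],[-0.5,0.35,10.5],-1],
    [[0,0,0],[-0.5,0.35,11.5],-1],
    [[0,0,0],[-0.5,0.35,12],-1],
    [[0,0,0],[-0.5,0.35,12.5],-1],
    [[0,0,0],[-0.5,0.35,12.5],-1]
  ]
}}

```text
clock: 4.53
position: [0.5006, -0.0505, 0.0607]
ee_rot: [1.764, 2.599, 0.0]
force: [1.4, -0.3, -1.7]
width: 0.124
gripper_force: 25.0
```

{"fn": "drive_tool", "kwargs": {
  "commands": [
    [[0,0,0],[0,0,1],-1],
    [[0,0,0],[0,0,1.8],-1],
    [[0,0,0],[0,0,2.3],-1],
    [[0,0,0],[0,0,2.6],-1],
    [[0,0,0],[0,0,2.8],-1],
    [[0,0,0],[0,0,2.8],-1],
    [[0,0,0],[0,0,2.8],-1]
  ]
}}

```text
clock: 5.12
position: [0.5004, -0.0507, 0.0328]
ee_rot: [1.765, 2.599, 0.0]
force: [0.4, 0.7, -2.0]
width: 0.128
gripper_force: 25.0
```

Now I lower the last millimetre, release a little (about 20 mm) and lift clear.

{"fn": "drive_tool", "kwargs": {
  "commands": [
    [[0,0,0],[0,0,0.1],-1],
    [[0,0,0],[0,0,0.1],-1],
    [[0,0,0],[0,0,0.1],-0.56],
    [[0,0,0],[0,0,0.1],-0.56],
    [[0,0,0],[0,0,0.1],-0.56],
    [[0,0,0],[0,0,0.1],-0.56],
    [[0,0,0],[0,0,-1],-0.56],
    [[0,0,0],[0,0,-3],-0.56],
    [[0,0,0],[-4,0,-7],-0.56],
    [[0,0,0],[-8,0,-11],-0.56],
    [[0,0,0],[-12,0,-15],-1],
    [[0,0,0],[-16,0,-15],-1],
    [[0,0,0],[-18,0,-15],-1],
    [[0,0,0],[-18,0,-15],-1],
    [[0,0,0],[-18,0,-15],-1],
    [[0,0,0],[-18,0,-15],-1]
  ]
}}

```text
clock: 6.45
position: [0.5664, -0.2188, 0.1834]
ee_rot: [1.767, 2.597, 0.0]
force: [-0.3, 0.5, 0.1]
width: 0.005
gripper_force: 0.0
```

```bash
python3 - <<'E'
from h import *
s=readout.observe();print(s["clock"],s["position"],s["force"],s["width"])
i=cams.camera_info("wrist");im=cams.get_image("wrist");cv2.imwrite("pics/w3.png",im);np.save("w3.npy",i,allow_pickle=True)
R=Ro.from_rotvec(s["ee_rot"]).as_matrix();print("toolx deg",np.degrees(np.arctan2(R[1,0],R[0,0])))
E
```

```text
6.45 [ 0.5664445  -0.21879094  0.18338924] [-0.26287658  0.46980173  0.1111028 ] 0.004775169038255165
toolx deg 111.5399612960481
```

View pics/w3.png

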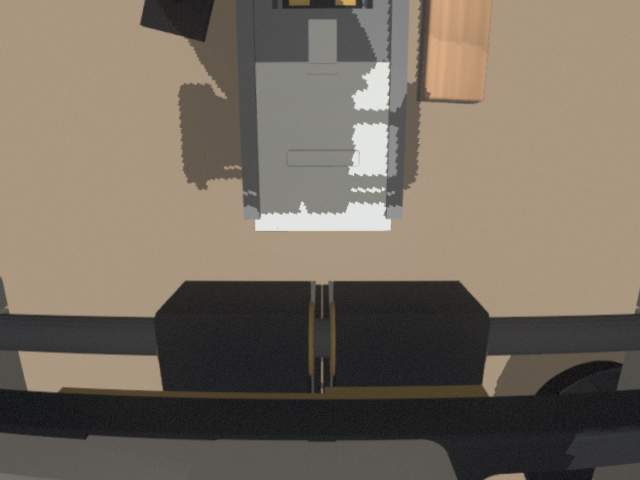

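The cover's rear edge is at row 230 (columns 255–391). The ridge top spans columns 287–360, rows 150–167. I'll work out the approach and check the pack from the top and scene cameras.

```bash
python3 - <<'E'
from h import *
i=np.load("w3.npy",allow_pickle=True).item()
a=np.radians(111.7);x=np.array([np.cos(a),np.sin(a),0]);y=np.array([-x[1],x[0],0])
t=np.array([.5664,-.2188,0]);B=np.c_[x,y]
f=lambda p,z:((plane("wrist",p,z,i)-t)@B*1000).round(1)
print("rear",f([[255,230],[391,230]],.05),"ridge",f([[287,150],[360,150],[287,167],[360,167]],.072),"rails rear",f([[245,217],[402,217]],.055))
a_=cv2.resize(cams.get_image("top")[170:310,320:500],None,fx=4.4,fy=4.4)[:300];cv2.imwrite("x.png",a_)
T=cams.get_image("top");S=cams.get_image("scene")
A=cv2.resize(T[185:300,320:500],(563,360));Bm=cv2.resize(S[200:285,140:325],(653,300));
o=np.zeros((600,653,3),np.uint8);A=cv2.resize(A,(470,300));o[:300,:470]=A;o[300:]=Bm;cv2.imwrite("pics/chk.png",o)
E
```

```text
rear [[  1.   46.9]
 [  0.6 -50.1]] ridge [[ 57.6  21.1]
 [ 57.4 -24.9]
 [ 46.9  21.3]
 [ 46.8 -25.1]] rails rear [[ 11.4  52.7]
 [ 11.  -56.6]]
```

View pics/chk.png

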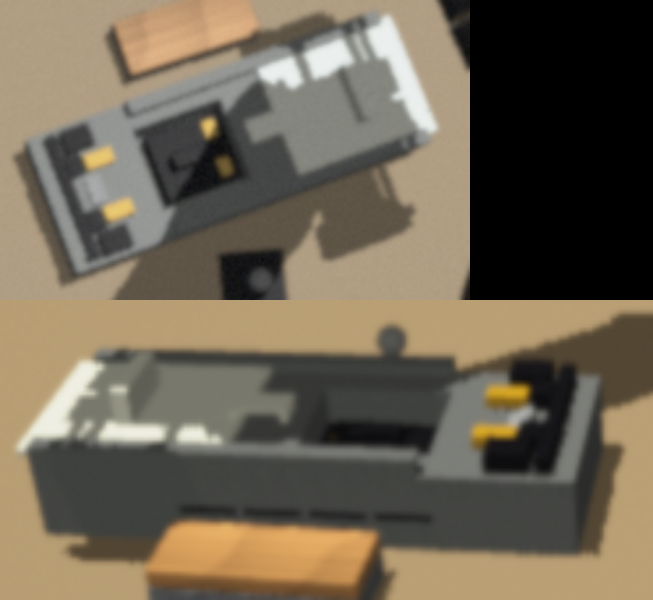

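The pack lies flat in the bay. Next I descend behind the ridge.

{"fn": "drive_tool", "kwargs": {
  "commands": [
    [[0,0,0],[2.8,0.2,3],-1],
    [[0,0,0],[2.8,0.2,6],-1],
    [[0,0,0],[2.8,0.2,9],-1],
    [[0,0,0],[2.8,0.2,11],-1],
    [[0,0,0],[2.8,0.2,12],-1],
    [[0,0,0],[2.8,0.2,12.5],-1],
    [[0,0,0],[2.8,0.2,12.8],-1],
    [[0,0,0],[2.8,0.2,12.8],-1],
    [[0,0,0],[2.8,0.2,12.8],-1]
  ],
  "newtons": 20
}}

```text
clock: 7.4
position: [0.559, -0.1914, 0.0558]
ee_rot: [1.764, 2.598, 0.001]
force: [-0.2, 0.6, -1.2]
width: 0.003
gripper_force: 0.0
```

{"fn": "drive_tool", "kwargs": {
  "commands": [
    [[0,0,0],[0.4,0,0],-1],
    [[0,0,0],[0.7,0,0],-1],
    [[0,0,0],[0.9,0,0],-1],
    [[0,0,0],[1.1,0,0],-1],
    [[0,0,0],[1.3,0,0],-1],
    [[0,0,0],[1.6,0,0],-1],
    [[0,0,0],[1.9,0,0],-1],
    [[0,0,0],[2.2,0,0],-1],
    [[0,0,0],[2.5,0,0],-1],
    [[0,0,0],[2.8,0,0],-1]
  ]
}}

```text
clock: 8.23
position: [0.5477, -0.1649, 0.0547]
ee_rot: [-1.765, -2.599, 0.0]
force: [0.5, -0.3, 0.0]
width: 0.004
gripper_force: 0.4
```

{"fn": "drive_tool", "kwargs": {
  "commands": [
    [[0,0,0],[0.4,0,0],-1],
    [[0,0,0],[0.8,0,0],-1],
    [[0,0,0],[1.2,0,0],-1],
    [[0,0,0],[1.6,0,0],-1],
    [[0,0,0],[2.0,0,0],-1],
    [[0,0,0],[2.4,0,0],-1],
    [[0,0,0],[2.8,0,0],-1],
    [[0,0,0],[3.2,0,0],-1],
    [[0,0,0],[3.6,0,0],-1],
    [[0,0,0],[4.0,0,0],-1],
    [[0,0,0],[4.4,0,0],-1],
    [[0,0,0],[4.8,0,0],-1],
    [[0,0,0],[5.2,0,0],-1],
    [[0,0,0],[5.6,0,0],-1],
    [[0,0,0],[6.0,0,0],-1],
    [[0,0,0],[6.4,0,0],-1],
    [[0,0,0],[6.8,0,0],-1],
    [[0,0,0],[7.1,0,0],-1],
    [[0,0,0],[7.2,0,0],-1]
  ]
}}

```text
clock: 9.82
position: [0.5212, -0.0976, 0.0548]
ee_rot: [-1.764, -2.6, -0.0]
force: [0.1, -0.4, -0.3]
width: 0.002
gripper_force: 0.2
```

```bash
python3 - <<'E'
from h import *
s=readout.observe();x=np.array([-.3706,.9288,0]);print(s["position"]@x*1000+259.4+34.5,s["force"]@x,s["force"])
E
```

```text
10.085502054191977 -0.36289014876113884 [ 0.05783165 -0.36763323 -0.28206693]
```

{"fn": "drive_tool", "kwargs": {
  "commands": [
    [[0,0,0],[0.2,0,0],-1],
    [[0,0,0],[0.4,0,0],-1],
    [[0,0,0],[0.6,0,0],-1],
    [[0,0,0],[0.8,0,0],-1],
    [[0,0,0],[1.0,0,0],-1],
    [[0,0,0],[1.1,0,0],-1]
  ]
}}

```text
clock: 10.32
position: [0.5172, -0.0878, 0.0547]
ee_rot: [-1.764, -2.599, -0.0]
force: [0.9, -0.2, 0.0]
width: 0.002
gripper_force: 0.3
```

{"fn": "drive_tool", "kwargs": {
  "commands": [
    [[0,0,0],[0.1,0,0],-1],
    [[0,0,0],[0.2,0,0],-1]
  ]
}}

```text
clock: 10.48
position: [0.5166, -0.0861, 0.0547]
ee_rot: [1.765, 2.599, 0.0]
force: [-0.0, -0.5, 0.0]
width: 0.002
gripper_force: 0.3
```

{"fn": "drive_tool", "kwargs": {
  "commands": [
    [[0,0,0],[0.1,0,0],-1],
    [[0,0,0],[0.2,0,0],-1]
  ]
}}

```text
clock: 10.65
position: [0.5158, -0.0843, 0.0547]
ee_rot: [1.765, 2.599, 0.0]
force: [0.4, -1.1, 0.6]
width: 0.002
gripper_force: 0.4
```

{"fn": "drive_tool", "kwargs": {
  "commands": [
    [[0,0,0],[0.1,0,0],-1],
    [[0,0,0],[0.2,0,0],-1]
  ]
}}

```text
clock: 10.82
position: [0.5151, -0.0824, 0.0548]
ee_rot: [1.765, 2.599, 0.0]
force: [0.8, -1.2, 1.0]
width: 0.003
gripper_force: 0.4
```

{"fn": "drive_tool", "kwargs": {
  "commands": [
    [[0,0,0],[0.1,0,0],-1],
    [[0,0,0],[0.2,0,0],-1]
  ]
}}

```text
clock: 10.98
position: [0.5143, -0.0806, 0.0547]
ee_rot: [1.765, 2.599, 0.0]
force: [0.7, -0.4, 1.2]
width: 0.005
gripper_force: 0.4
```

{"fn": "drive_tool", "kwargs": {
  "commands": [
    [[0,0,0],[0.1,0,0],-1],
    [[0,0,0],[0.2,0,0],-1]
  ]
}}

```text
clock: 11.15
position: [0.5135, -0.0787, 0.0547]
ee_rot: [-1.765, -2.599, -0.0]
force: [0.6, -0.9, 0.3]
width: 0.007
gripper_force: 0.4
```

{"fn": "drive_tool", "kwargs": {
  "commands": [
    [[0,0,0],[0.1,0,0],-1],
    [[0,0,0],[0.2,0,0],-1]
  ]
}}

```text
clock: 11.32
position: [0.5128, -0.0768, 0.0547]
ee_rot: [1.765, 2.599, 0.0]
force: [1.0, -1.7, 1.0]
width: 0.004
gripper_force: 0.4
```

{"fn": "drive_tool", "kwargs": {
  "commands": [
    [[0,0,0],[0.1,0,0],-1],
    [[0,0,0],[0.2,0,0],-1]
  ]
}}

```text
clock: 11.48
position: [0.5121, -0.0749, 0.0547]
ee_rot: [-1.765, -2.599, -0.0]
force: [0.5, -1.0, 0.8]
width: 0.004
gripper_force: 0.4
```

{"fn": "drive_tool", "kwargs": {
  "commands": [
    [[0,0,0],[0.1,0,0],-1],
    [[0,0,0],[0.2,0,0],-1]
  ]
}}

```text
clock: 11.65
position: [0.5113, -0.073, 0.0547]
ee_rot: [-1.765, -2.599, -0.0]
force: [1.0, -0.8, 0.7]
width: 0.003
gripper_force: 0.4
```

{"fn": "drive_tool", "kwargs": {
  "commands": [
    [[0,0,0],[0.1,0,0],-1],
    [[0,0,0],[0.2,0,0],-1]
  ]
}}

```text
clock: 11.82
position: [0.5106, -0.0712, 0.0547]
ee_rot: [-1.765, -2.599, -0.0]
force: [-0.4, -0.2, 0.4]
width: 0.006
gripper_force: 0.4
```

{"fn": "drive_tool", "kwargs": {
  "commands": [
    [[0,0,0],[0.1,0,0],-1],
    [[0,0,0],[0.2,0,0],-1]
  ]
}}

```text
clock: 11.98
position: [0.51, -0.0695, 0.0548]
ee_rot: [1.765, 2.599, 0.0]
force: [0.6, -1.0, 1.6]
width: 0.004
gripper_force: 0.7
```

{"fn": "drive_tool", "kwargs": {
  "commands": [
    [[0,0,0],[0.1,0,0],-1],
    [[0,0,0],[0.2,0,0],-1]
  ]
}}

```text
clock: 12.15
position: [0.5092, -0.0676, 0.0548]
ee_rot: [1.765, 2.599, 0.0]
force: [-0.6, -1.4, 1.1]
width: 0.004
gripper_force: 0.7
```

{"fn": "drive_tool", "kwargs": {
  "commands": [
    [[0,0,0],[0.1,0,0],-1],
    [[0,0,0],[0.1,0,0],-1]
  ]
}}

```text
clock: 12.32
position: [0.5089, -0.0667, 0.0548]
ee_rot: [1.764, 2.599, 0.0]
force: [0.6, -1.6, 1.2]
width: 0.006
gripper_force: 1.0
```

{"fn": "drive_tool", "kwargs": {
  "commands": [
    [[0,0,0],[0.1,0,0],-1],
    [[0,0,0],[0.15,0,0],-1]
  ]
}}

```text
clock: 12.48
position: [0.5084, -0.0655, 0.0548]
ee_rot: [1.765, 2.598, 0.0]
force: [2.1, -4.3, 1.4]
width: 0.003
gripper_force: 1.8
```

{"fn": "drive_tool", "kwargs": {
  "commands": [
    [[0,0,0],[0.1,0,0],-1],
    [[0,0,0],[0.15,0,0],-1]
  ]
}}

```text
clock: 12.65
position: [0.5079, -0.0643, 0.0548]
ee_rot: [1.765, 2.598, -0.0]
force: [2.2, -4.6, 0.8]
width: 0.003
gripper_force: 2.6
```

Force is rising to about 5 N, so the catch is engaged. I switch to steps of about 1 mm.

{"fn": "drive_tool", "kwargs": {
  "commands": [
    [[0,0,0],[0.05,0,0],-1],
    [[0,0,0],[0.1,0,0],-1]
  ]
}}

```text
clock: 12.82
position: [0.5076, -0.0635, 0.0548]
ee_rot: [1.765, 2.598, -0.0]
force: [1.0, -5.6, 0.5]
width: 0.006
gripper_force: 2.7
```

{"fn": "drive_tool", "kwargs": {
  "commands": [
    [[0,0,0],[0.05,0,0],-1],
    [[0,0,0],[0.1,0,0],-1]
  ]
}}

```text
clock: 12.98
position: [0.5073, -0.0626, 0.0548]
ee_rot: [1.765, 2.598, -0.0]
force: [1.8, -5.7, 0.8]
width: 0.008
gripper_force: 2.8
```

{"fn": "drive_tool", "kwargs": {
  "commands": [
    [[0,0,0],[0.05,0,0],-1],
    [[0,0,0],[0.1,0,0],-1]
  ]
}}

```text
clock: 13.15
position: [0.5068, -0.0616, 0.0548]
ee_rot: [1.765, 2.598, -0.0]
force: [0.9, -3.8, 1.7]
width: 0.005
gripper_force: 2.3
```

{"fn": "drive_tool", "kwargs": {
  "commands": [
    [[0,0,0],[0.05,0,0],-1],
    [[0,0,0],[0.1,0,0],-1]
  ]
}}

```text
clock: 13.32
position: [0.5063, -0.0601, 0.0548]
ee_rot: [1.765, 2.599, 0.0]
force: [1.0, -1.6, 1.3]
width: 0.005
gripper_force: 1.5
```

{"fn": "drive_tool", "kwargs": {
  "commands": [
    [[0,0,0],[0.05,0,0],-1],
    [[0,0,0],[0.05,0,0],-1],
    [[0,0,0],[0.05,0,0],-1]
  ]
}}

```text
clock: 13.57
position: [0.506, -0.0594, 0.0547]
ee_rot: [-1.764, -2.599, -0.0]
force: [0.3, -1.9, 1.9]
width: 0.006
gripper_force: 1.3
```

Force is steady at about 2 N after the drop, so it clicked. I back off slowly, lift, and look.

{"fn": "drive_tool", "kwargs": {
  "commands": [
    [[0,0,0],[-0.2,0,0],-1],
    [[0,0,0],[-0.6,0,0],-1],
    [[0,0,0],[-1.2,0,0],-1],
    [[0,0,0],[-1.5,0,-2],-1],
    [[0,0,0],[-1.5,0,-5],-1],
    [[0,0,0],[-2.5,0,-9],-1],
    [[0,0,0],[-3.5,0,-13],-1],
    [[0,0,0],[-3.5,0,-13],-1],
    [[0,0,0],[-3.5,0,-13],-1],
    [[0,0,0],[-3.5,0,-13],-1]
  ]
}}

```text
clock: 14.4
position: [0.5185, -0.0922, 0.1844]
ee_rot: [-1.764, -2.599, -0.0]
force: [-0.8, 0.6, 0.0]
width: 0.005
gripper_force: 0.0
```

```bash
python3 - <<'E'
from h import *
s=readout.observe();print(s["clock"],s["position"],s["force"])
i=cams.camera_info("wrist");im=cams.get_image("wrist");cv2.imwrite("pics/w4.png",im);np.save("w4.npy",i,allow_pickle=True)
x=np.array([-.3706,.9288,0]);y=np.array([-.9288,-.3706,0])
f=np.array([.506,-.0594,0])+.0145*x   # expected ridge centre if it stayed at the finger
print("expect ridge at",proj("wrist",[f+[0,0,.072]+dx*x+dy*.023*y for dx in(-.005,.005) for dy in(-1,1)],i))
E
```

```text
14.4 [ 0.51854986 -0.09217446  0.18442533] [-0.81125806  0.59590265  0.02684104]
expect ridge at [[357.52049237 170.53004499]
 [285.53688116 170.72422911]
 [357.76885464 154.67635083]
 [285.20460944 154.87200725]]
```

View pics/w4.png

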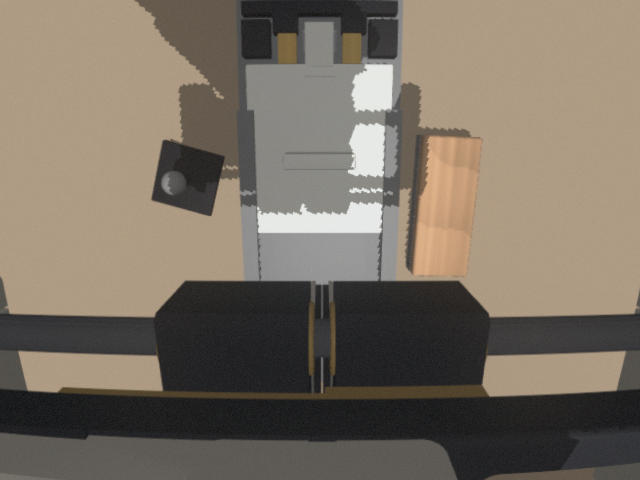

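The ridge is at rows 153–169 (expected 155–170 if it stayed put), with no 7 mm spring-back. The cover is latched over the bay, and the stand and eraser look unmoved.

```bash
python3 -c "
from cell import job
print(job.sign_off())"
```

```text
the job is handed in; nothing more can be done
None
```

The battery pack is flat in the bay and the cover is latched shut: it clicked at about 6 N and did not spring back. The mug, eraser and stand were left alone, and I handed the job in at about 14.5 s.

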